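# Hold a bar blank against the stop of a drilling jig

## Robot

A 6-joint arm with a two-finger parallel gripper is mounted at the origin on the work surface. World frame = base frame: x ahead of the robot, y to its left, z up, the work surface at z = 0. Lengths are in m, angles in rad, forces in N, time in s.
With the tool pointing down it reaches from about 0.35 to 0.8 m from the base axis. Payload 7.3 kg.
Tool frame: the origin (TCP) lies at the very end of the fingers, on their centre line; the grasp point (between the pads) lies 19 mm behind it; z points along the fingers, y is the direction in which the jaws open and shut (so a half turn about z gives the same grasp; the last joint's range is limited). The gripper opens to 85 mm and grips with 20 to 120 N. Pads are 22 mm wide; open, the fingers measure 114 mm over their backs; the gripper's body (76 mm by 85 mm) begins 54 mm behind the grasp point. The pads swing forward as they close: fully open they stand 13 mm farther back than shut.
Start: joints at [1.027, 0.342, 1.524, -0, 1.275, -0.146], TCP at [0.203, 0.484, 0.231] pointing down, gripper open.
Joint ranges: [-2.53, 2.53], [-0.77, 2.02], [0.04, 2.7], [-1, 4.14], [0.28, 2.66], [-3.11, 3.11]. Speed limits (rad/s): [2.57, 2.57, 3.14, 3.14, 3.14, 3.14].

## Interface

Orientations are given as a unit quaternion [x, y, z, w].
In Python, from bench import arm gives the robot as it stands. The module is installed in compiled form; this text tells all that it offers.
- The arm moves only by the tool arm_command, never from a script. Its argument "commands" is a list of rows, each an object of numbers: "dx", "dy", "dz": the shift along the world's x, y, z in m; "wx", "wy", "wz": the turn, a rotation vector about the world's x, y, z in rad; "gripper": the closure, from 0 (fully open) to 1 (shut). A call has 1 to 12 rows; each row shifts and turns the pose as measured when the row begins; what a row does not reach is not made up. A row lasts 1/10 s, in which the tool goes at most 50 mm and 8.59 degrees, less where a joint would pass 70% of its speed; a pose out of reach is approached as far as the arm can. A call with a gripper value outside its range is refused whole. The fingers move at their own pace and stop on an object; "squeeze" is the grip in N (left out, the last holds). Time passes only in rows, so rows that do not move let the fingers close. It gives the time, the measured TCP pose, the force and the opening at its end, in the units of the state.
- arm.state(): the state, without advancing time (a new reading comes with each control period).
- arm.capture(name): name is "side" or "top" or "wrist"; returns the picture (400x640x3 uint8, red, green, blue); there is no depth.
- arm.get_calibration(name): a dict with "fx", "fy", "cx", "cy" (pixels), "world_from_camera" (4x4, takes a point from camera to world coordinates); the wrist camera has in their place "mount" (4x4, takes a point from camera to tool coordinates, whose origin is the TCP and whose axes are the flange's). Camera axes: x right, y down, z forward; pixel columns grow to the right and rows downward; lengths in m; the calibration is good to about 2 mm. A picture is of the moment at which its call begins: read the wrist's pose just before it. get_calibration takes no time and is no camera call.
- arm.job_done(): hands the job in, once; it reports no verdict.
The state is a dict: "t": time; "joints": joint angles; "joint_velocities": joint speeds; "joint_efforts": joint torques, N m; "tcp_pos": TCP position; "tool_rot": TCP orientation; "ft_force": force on the tool from outside, world axes, zero at the start; "wrist_torque": the same for the moment, N m; "gripper_width": finger opening in m.
Only numpy, scipy, OpenCV 4.12 (cv2) and the standard library are available. Lean on these libraries where they do the work, as an engineer would, in place of code of your own. Each camera call takes 0.05 s, during which the arm holds its last target.

## Task

Pick up the red-ended square bar and lay it in the channel of the drilling jig, bare end first so that the painted end stays outside. Push it in under the drill bush against the sprung ejector until its end is firmly up against the blue stop, without ramming it, and finish still gripping the bar and holding it there, flat and straight in the channel, so that it can be drilled. Leave the other bar and the tools where they lie.

Things in the scene. Friction and masses are not known exactly. Their poses are not given: they have to be found in the camera images.
- bar_center (a point): Centre of the red-ended bar, half-way up: a square bar of dark steel, 160 mm long, 16 x 16 mm, about 0.32 kg, lying loose on the bench. Its own x axis runs along the bar towards its bare (unpainted) end, z is up. The last 30 mm at the -x end are painted red all round.
- bar_nose (a point): Centre of the bare end face of the red-ended bar, 80 mm from bar_center along the bar's +x; same axes as bar_center. This end goes into the jig.
- bar_red: The red-ended bar as a whole; origin at the centre of its underside, x along the bar towards its bare end, z up.
- bar_yellow: The other bar, the same but painted yellow at its -x end. To be left alone. Origin at the centre of its underside.
- jig: Drilling jig, bolted to the bench. Origin at bench level below the middle of the stop face; x is the direction in which the bar is pushed in, y across the channel, z up. Green base plate 12 mm thick, x -90 to +40 mm, y +-45 mm; its top is the channel's floor. With its end on the stop, the bar's last 70 mm overhang the plate at the mouth, where it can be gripped throughout.
- stop_face (a point): Centre of the face of the stop that the bar's end meets: in the middle of the channel, 20 mm above the bench, x = 0 in the jig's frame; axes as the jig's.
- channel_mouth (a point): Middle of the channel's open mouth, 20 mm above the bench, 85 mm before the stop face; axes as the jig's. Two steel guide rails stand 12 mm above the channel's floor: from the stop to 57 mm before it their inner faces are 19 mm apart, from there to the mouth they flare out to 39 mm apart. The channel is open above from the mouth to the bridge.
- stop: The fixed blue stop block that closes the channel, 18 x 47 mm, top 36 mm above the bench. Origin and axes as the jig's.
- ejector (a joint): Travel (m) of the sprung ejector, a brass pin 10 mm across that stands 14 mm out of the stop face on the channel's centre line, 20 mm above the bench. 0 when free, 0.014 when pressed flush with the stop face. The spring pushes back with 4 N at first, 9 N when flush, and pushes the bar out again if it is let go.
- hammer: Hammer with a wooden handle, 300 mm, lying on the left; bystander.
- file: Flat file with a wooden handle, 330 mm, lying beyond the bars; bystander.
- square: Steel try square, 100 x 160 mm, lying on the right by the bench grinder; bystander.
- drill: Cordless drill lying on its side at the back; bystander.
- oil_tin: Blue tin of cutting oil, 68 mm across, 110 mm tall, at the back; bystander.
- punch: Steel centre punch, 122 mm long, 15 mm thick, lying on the right near the robot; bystander.
- bush (a point): Top centre of the steel drill bush (20 mm across), 47 mm above the bench, 25 mm before the stop face; axes as the jig's. It sits on a dark bridge over the channel, 13 to 37 mm before the stop, 72 mm wide, top 42 mm above the bench, underside 20 mm above the channel's floor: the bar must be slid in under it.
Things that resemble listed ones, but are neither listed nor needed, are in the scene too. What is shaped like the bar_red but orange is not meant.

How it is judged:
By the outcome, as a careful person would: the job done as asked, in the order asked, and still so for the second after the job is handed in, while the arm keeps its last pose, push and grip.
It also fails if it takes over 51 s, if anything falls off the work surface, if the arm or the gripper's body presses on something with over 40 N, if the wrist force passes 120 N, or if a joint passes its speed limit or range.

## Working session

There is one attempt and no reset: what is moved stays moved. The work goes in short steps, Python scripts to look and compute and a tool call to move; the robot and the scene stay as the last step left them, time stands still between calls to the robot, and variables do not carry over. Pictures are saved under pics/ and viewed, and the job is handed in when it is done.

Besides the shell and the picture viewer there is one more tool, called after "Call:" as name(argument=value, ...) on one line, values as JSON. arm_command: Moves the arm, as the interface text tells. Its arguments: {"type":"object","properties":{"commands":{"type":"array"},"squeeze":{"type":"number"}},"required":["commands"]}

```bash
mkdir -p pics
python3 - <<'E'
from bench import arm
import cv2,numpy as np
np.set_printoptions(precision=4,suppress=True)
s=arm.state(); print(s['t'],s['tcp_pos'],s['tool_rot'],s['gripper_width'],s['ft_force'])
for n in ("top","side","wrist"):
    c=arm.get_calibration(n); print(n,c)
for n in ("top","side"):
    cv2.imwrite(f"pics/{n}0.png",arm.capture(n)[:,:,::-1])
E
```

```text
0.0 [0.2031 0.4837 0.2306] [ 0.1976  0.9803 -0.0007 -0.0003] 0.08549620710804347 [ 0.643  -0.0104  0.246 ]
top {'fx': 413.45956353172124, 'fy': 413.45956353172124, 'cx': 325.338404983787, 'cy': 201.16902318066894, 'world_from_camera': array([[-0.0227, -0.9983,  0.0545,  0.481 ],
       [-0.9997,  0.0231,  0.007 , -0.0255],
       [-0.0082, -0.0543, -0.9985,  1.1125],
       [ 0.    ,  0.    ,  0.    ,  1.    ]])}
side {'fx': 365.62776839200643, 'fy': 365.62776839200643, 'cx': 321.73037831151066, 'cy': 197.75518166638292, 'world_from_camera': array([[ 0.7865, -0.45  ,  0.423 ,  0.1309],
       [-0.6175, -0.562 ,  0.5503, -0.566 ],
       [-0.0099, -0.694 , -0.7199,  0.7671],
       [ 0.    ,  0.    ,  0.    ,  1.    ]])}
wrist {'fx': 347.3818052488335, 'fy': 347.3818052488335, 'cx': 319.5241500010186, 'cy': 193.79725530964095, 'mount': array([[ 0.0001, -0.9587, -0.2845,  0.072 ],
       [ 1.    ,  0.0002, -0.0003,  0.0008],
       [ 0.0003, -0.2845,  0.9587, -0.143 ],
       [ 0.    ,  0.    ,  0.    ,  1.    ]])}
```

View pics/top0.png

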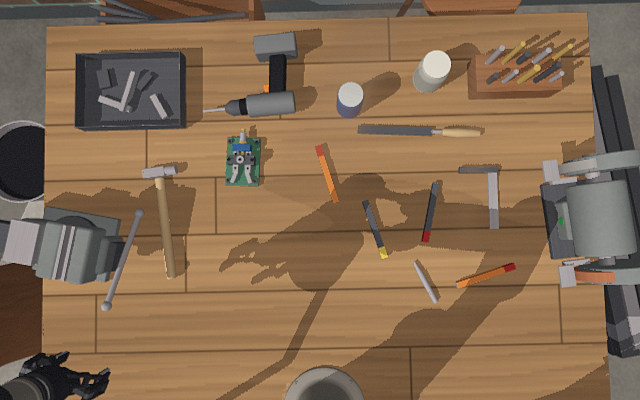

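View pics/side0.png

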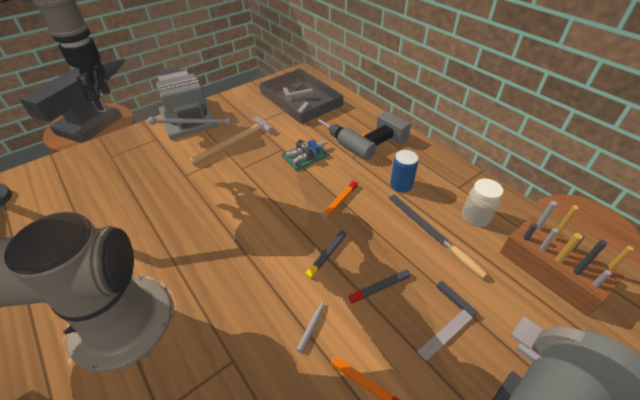

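The top view shows four bar-like things:
- a dark bar with a red end at (430,212)
- a dark bar with a yellow end at (375,229)
- orange bars with red ends at (327,173) and (486,275)

The dark, red-ended bar at (430,212) fits. The jig is at (243,160), with its mouth towards the robot. I'll confirm both in enlarged crops.

Run:
```python
import cv2,numpy as np
t=cv2.imread("pics/top0.png"); s=cv2.imread("pics/side0.png")
a=cv2.resize(t[170:255,350:450],(400,340),interpolation=cv2.INTER_CUBIC)
b=cv2.resize(t[125:195,215:275],(300,350),interpolation=cv2.INTER_CUBIC)[:340]
c=cv2.resize(s[260:310,340:420],(400,250),interpolation=cv2.INTER_CUBIC)
d=cv2.resize(s[130:175,275:335],(333,250),interpolation=cv2.INTER_CUBIC)
im=np.zeros((595,740,3),np.uint8); im[:340,:400]=a; im[:340,405:705]=b; im[345:595,:400]=c; im[345:595,405:738]=d
cv2.imwrite("pics/crop0.png",im)
```

```text
(no output)
```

View pics/crop0.png

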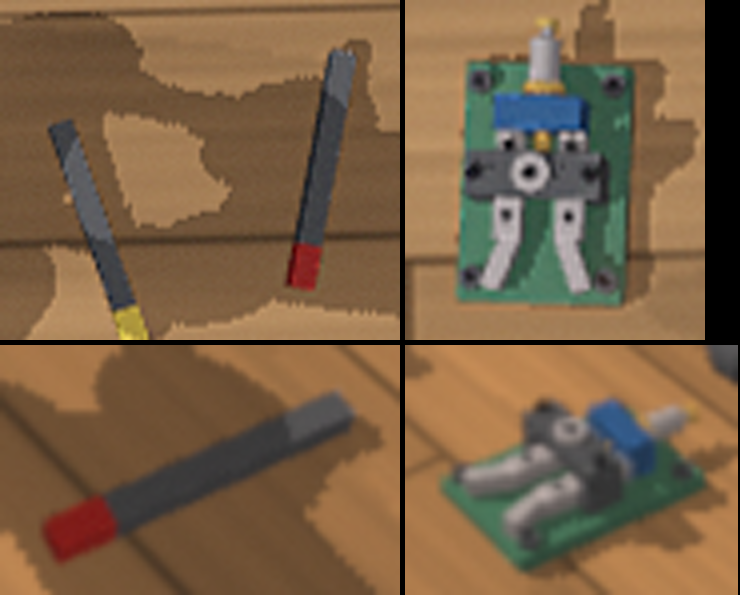

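The crop confirms it. The dark bar's bare end is at about (435,184) and its red end at about (426,242), both in top-view pixels. The jig mouth faces down in the image (towards the robot), and the blue stop is beyond it. Next come rough world positions, then wrist-camera close-ups.

```bash
cat > h.py <<'E'
import numpy as np, cv2
from scipy.spatial.transform import Rotation as R
np.set_printoptions(precision=4,suppress=True)
from bench import arm
def cam(n,s=None):
    c=arm.get_calibration(n)
    K=np.array([[c['fx'],0,c['cx']],[0,c['fy'],c['cy']],[0,0,1]])
    if n=='wrist':
        s=s or arm.state(); T=np.eye(4); T[:3,:3]=R.from_quat(s['tool_rot']).as_matrix(); T[:3,3]=s['tcp_pos']
        return K,T@c['mount']
    return K,c['world_from_camera']
def onz(KT,uv,z):
    K,T=KT; uv=np.atleast_2d(uv); r=np.c_[uv,np.ones(len(uv))]@np.linalg.inv(K).T@T[:3,:3].T
    o=T[:3,3]; return o+r*((z-o[2])/r[:,2])[:,None]
def proj(KT,P):
    K,T=KT; p=(np.atleast_2d(P)-T[:3,3])@T[:3,:3]@K.T; return p[:,:2]/p[:,2:]
def tri(v):  # list of (KT,uv)
    A=[];b=[]
    for KT,uv in v:
        K,T=KT; r=np.linalg.inv(K)@[*uv,1]; r=T[:3,:3]@r; r/=np.linalg.norm(r); M=np.eye(3)-np.outer(r,r); A.append(M); b.append(M@T[:3,3])
    x=np.linalg.lstsq(np.vstack(A),np.hstack(b),rcond=None)[0]
    return x,[np.linalg.norm(a@x-c) for a,c in zip(A,b)]
E
python3 - <<'E'
from h import *
t=cam('top');s=cam('side')
uv=lambda p,o,k:(p[0]/k+o[0]-.5,p[1]/k+o[1]-.5)
print('bar ends',onz(t,[uv((341,55),(350,170),4),uv((304,288),(350,170),4)],.016))
print('bush',onz(t,uv((529-405,173),(215,125),5),.047), 'stop',onz(t,uv((541-405,112),(215,125),5),.036),'mouth',onz(t,uv((536-405,290),(215,125),5),.02))
print('bush tri',tri([(t,uv((529-405,173),(215,125),5)),(s,uv((572-405,428-345),(275,130),5.55))]))
print('bar nose tri',tri([(t,uv((341,55),(350,170),4)),(s,uv((340,398-345),(340,260),5))]))
print('red tri',tri([(t,uv((304,288),(350,170),4)),(s,uv((55,545-345),(340,260),5))]))
E
```

```text
bar ends [[ 0.5817 -0.3095  0.016 ]
 [ 0.4282 -0.2795  0.016 ]]
bush [[0.6537 0.203  0.047 ]] stop [[0.6877 0.1987 0.036 ]] mouth [[0.5954 0.2058 0.02  ]]
bush tri (array([0.6542, 0.2019, 0.0495]), [np.float64(0.0010866856916671196), np.float64(0.0010866856916659352)])
bar nose tri (array([ 0.582 , -0.3094,  0.0183]), [np.float64(0.000617361126704811), np.float64(0.0006173611267044131)])
red tri (array([ 0.4281, -0.2805,  0.0118]), [np.float64(0.0001039233400629437), np.float64(0.00010392334006246174)])
```

Call:
arm_command(commands=[{"dx":0.037,"dy":-0.024,"wz":0.02,"gripper":0},{"dx":0.037,"dy":-0.024,"wz":0.02},{"dx":0.037,"dy":-0.024,"wz":0.02},{"dx":0.037,"dy":-0.024,"wz":0.02},{"dx":0.037,"dy":-0.024,"wz":0.02},{"dx":0.037,"dy":-0.024,"wz":0.02},{"dx":0.037,"dy":-0.024,"wz":0.02},{"dx":0.037,"dy":-0.024,"wz":0.02},{"dx":0.037,"dy":-0.024,"wz":0.02},{"dx":0.037,"dy":-0.024,"wz":0.02},{"dx":0.037,"dy":-0.024,"wz":0.02},{"dx":0.037,"dy":-0.024,"wz":0.02}])

```text
schema error: expected keys dx, dy, dz, wx, wy, wz, gripper
```

Call:
arm_command(commands=[{"dx":0.037,"dy":-0.024,"dz":0,"wx":0,"wy":0,"wz":0.02,"gripper":0},{"dx":0.037,"dy":-0.024,"dz":0,"wx":0,"wy":0,"wz":0.02,"gripper":0},{"dx":0.037,"dy":-0.024,"dz":0,"wx":0,"wy":0,"wz":0.02,"gripper":0},{"dx":0.037,"dy":-0.024,"dz":0,"wx":0,"wy":0,"wz":0.02,"gripper":0},{"dx":0.037,"dy":-0.024,"dz":0,"wx":0,"wy":0,"wz":0.02,"gripper":0},{"dx":0.037,"dy":-0.024,"dz":0,"wx":0,"wy":0,"wz":0.02,"gripper":0},{"dx":0.037,"dy":-0.024,"dz":0,"wx":0,"wy":0,"wz":0.02,"gripper":0},{"dx":0.037,"dy":-0.024,"dz":0,"wx":0,"wy":0,"wz":0.02,"gripper":0},{"dx":0.037,"dy":-0.024,"dz":0,"wx":0,"wy":0,"wz":0.02,"gripper":0},{"dx":0.037,"dy":-0.024,"dz":0,"wx":0,"wy":0,"wz":0.02,"gripper":0},{"dx":0.037,"dy":-0.024,"dz":0,"wx":0,"wy":0,"wz":0.02,"gripper":0},{"dx":0.037,"dy":-0.024,"dz":0,"wx":0,"wy":0,"wz":0.02,"gripper":0}])

```text
t: 1.3
tcp_pos: [0.6553, 0.1843, 0.2259]
tool_rot: [0.069, 0.998, -0.003, -0.005]
ft_force: [0.8, 0.9, -0.3]
gripper_width: 0.0854
```

Call:
arm_command(commands=[{"dx":0,"dy":0,"dz":0,"wx":0,"wy":0,"wz":0,"gripper":0},{"dx":0,"dy":0,"dz":0,"wx":0,"wy":0,"wz":0,"gripper":0}])

```text
t: 1.5
tcp_pos: [0.6588, 0.1791, 0.2223]
tool_rot: [0.072, 0.997, -0.004, -0.006]
ft_force: [0.0, -0.2, 0.3]
gripper_width: 0.0855
```

```bash
cat > snap.py <<'E'
import sys,json
from h import *
n=sys.argv[1]
s=arm.state(); im=arm.capture('wrist')
cv2.imwrite(f"pics/{n}.png",im[:,:,::-1])
json.dump({k:np.asarray(s[k]).tolist() for k in ('tcp_pos','tool_rot','t','joints')},open(f"{n}.json","w"))
print(s['t'],s['tcp_pos'],s['tool_rot'],np.abs(s['joint_velocities']).max())
E
python3 snap.py w1
```

```text
1.5 [0.6588 0.1791 0.2223] [ 0.0717  0.9974 -0.0036 -0.0061] 0.03818493894089493
```

View pics/w1.png

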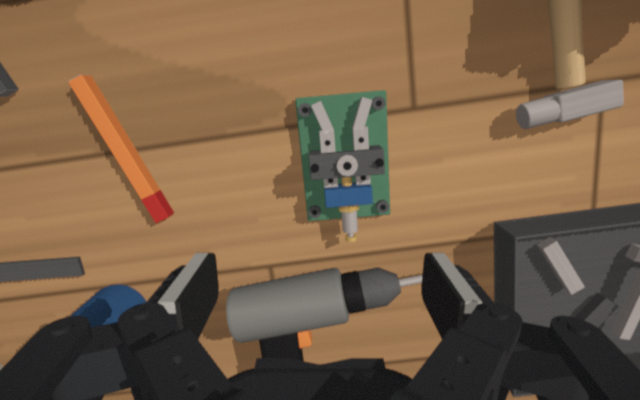

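```bash
cat >> h.py <<'E'
def delta(pos,yaw,s=None):
    """shift and turn to bring the TCP to pos, tool down, camera side towards -(yaw) direction, jaws square to yaw"""
    s=s or arm.state()
    x=-np.array([np.cos(yaw),np.sin(yaw),0]); z=np.array([0,0,-1.]); M=np.c_[x,np.cross(z,x),z]
    rv=(R.from_matrix(M)*R.from_quat(s['tool_rot']).inv()).as_rotvec()
    return np.round(np.array(pos)-s['tcp_pos'],4),np.round(rv,4)
E
python3 - <<'E'
from h import *
print(delta((.64,.215,.145),-.08))
E
```

```text
(array([-0.0186,  0.0361, -0.0771]), array([ 0.0073, -0.0126,  0.0634]))
```

Call:
arm_command(commands=[{"dx":-0.009,"dy":0.018,"dz":-0.038,"wx":0.004,"wy":-0.006,"wz":0.03,"gripper":0},{"dx":-0.009,"dy":0.018,"dz":-0.038,"wx":0.004,"wy":-0.006,"wz":0.03,"gripper":0},{"dx":0,"dy":0,"dz":0,"wx":0,"wy":0,"wz":0,"gripper":0},{"dx":0,"dy":0,"dz":0,"wx":0,"wy":0,"wz":0,"gripper":0}])

```text
t: 1.95
tcp_pos: [0.6374, 0.2186, 0.1472]
tool_rot: [0.039, 0.999, 0.001, 0.001]
ft_force: [0.5, -0.7, 0.6]
gripper_width: 0.0852
```

```bash
python3 snap.py w2
python3 - <<'E'
import cv2,numpy as np
a=cv2.imread("pics/w1.png")[80:250,280:410]; b=cv2.imread("pics/w2.png")
cv2.imwrite("pics/w1c.png",cv2.resize(a,None,fx=3.5,fy=3.5,interpolation=cv2.INTER_CUBIC))
E
```

```text
1.95 [0.6374 0.2186 0.1472] [0.0394 0.9992 0.0009 0.0013] 0.04855792467292425
```

View pics/w2.png

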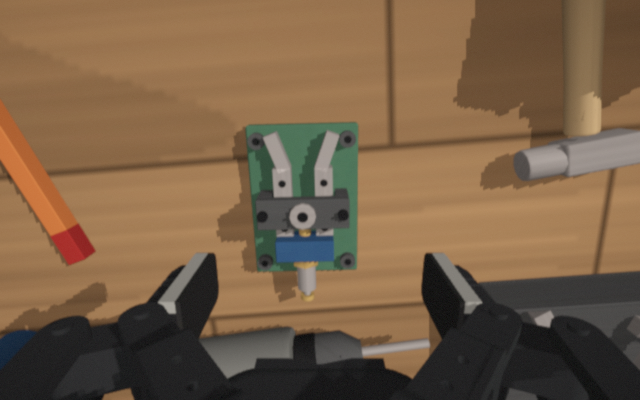

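View pics/w1c.png

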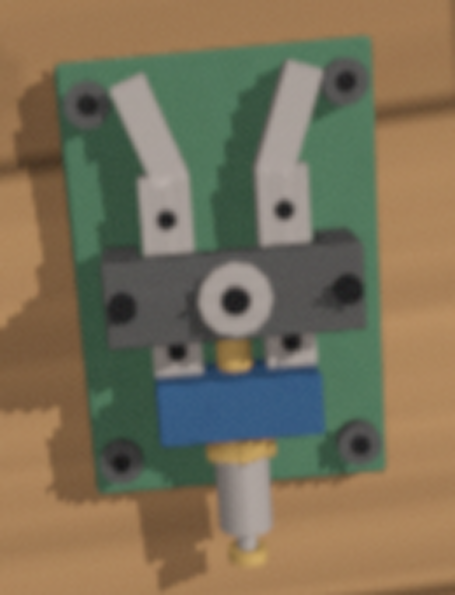

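Run:
```python
import cv2,numpy as np
b=cv2.imread("pics/w2.png")[112:308,238:368]
b=cv2.resize(b,None,fx=3,fy=3,interpolation=cv2.INTER_CUBIC)
cv2.imwrite("pics/w2c.png",b)
```

```text
(no output)
```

View pics/w2c.png

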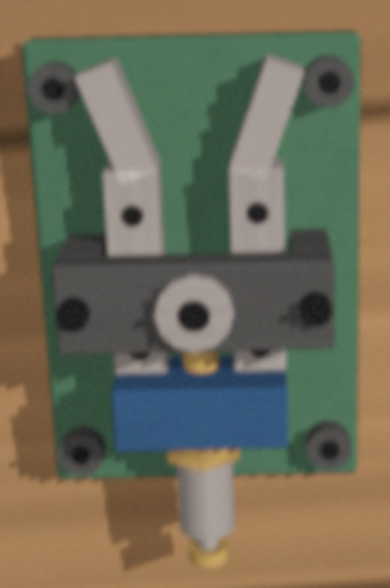

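```bash
cat > fitjig.py <<'E'
from h import *
import json
from scipy.optimize import least_squares
M=np.array([[-90,-45,12],[-90,45,12],[40,-45,12],[40,45,12],[0,-23.5,36],[0,23.5,36],[18,-23.5,36],[18,23.5,36],[-37,-36,42],[-37,36,42],[-13,-36,42],[-13,36,42],[-25,0,47]])/1e3
p2=np.array([(27,38),(360,32),(59,477),(356,472),(114,390),(287,387),(117,452),(288,448),(56,266),(333,259),(61,352),(335,346),(194,315)])/3+(238,112)-.5+.5/3
p1=np.array([(57,64),(371,37),(101,493),(385,470),(158,381),(321,371),(163,445),(324,430),(103,263),(365,248),(109,347),(365,328),(236,300)])/3.5+(280,80)-.5+.5/3.5
V=[(cam('wrist',json.load(open('w1.json'))),p1),(cam('wrist',json.load(open('w2.json'))),p2)]
def W(q,P): c,s=np.cos(q[2]),np.sin(q[2]); return np.c_[q[0]+c*P[:,0]-s*P[:,1],q[1]+s*P[:,0]+c*P[:,1],P[:,2]+q[3]]
def fit(V):
    f=lambda q:np.concatenate([(proj(k,W(q,M))-p).ravel() for k,p in V])
    r=least_squares(f,[.68,.2,-.08,0],loss='soft_l1'); return r.x,f(r.x)
if __name__=='__main__':
    for vv in (V,V[:1],V[1:]):
        q,r=fit(vv); print(q,np.sqrt((r**2).mean()))
    print(r.reshape(-1,2).round(1).tolist())
    # heights by triangulation (no model)
    for i in (0,1,4,5,12): print(M[i],tri([(k,p[i]) for k,p in V]))
E
python3 fitjig.py
```

```text
[ 0.6812  0.2037 -0.0592 -0.005 ] 0.6236963950765199
[ 0.6816  0.2037 -0.06   -0.007 ] 0.4756927081376125
[ 0.681   0.2038 -0.0585 -0.004 ] 0.6694058013152492
[[-0.9, 1.5], [0.5, 1.2], [0.0, 0.4], [0.2, 0.1], [-0.3, -0.5], [0.2, -0.7], [-0.1, -1.1], [0.0, -0.9], [-1.1, -0.3], [1.2, 0.2], [-0.5, 0.3], [0.3, 0.6], [0.4, -0.4]]
[-0.09  -0.045  0.012] (array([0.5882, 0.1637, 0.0009]), [np.float64(0.00035174935207851494), np.float64(0.0003517493520783317)])
[-0.09   0.045  0.012] (array([ 0.5939,  0.2548, -0.002 ]), [np.float64(0.0002521224701337469), np.float64(0.00025212247013360134)])
[ 0.     -0.0235  0.036 ] (array([0.6774, 0.1811, 0.0375]), [np.float64(0.00044128088994077017), np.float64(0.0004412808899406085)])
[0.     0.0235 0.036 ] (array([0.6816, 0.2268, 0.0344]), [np.float64(0.00031620764267629477), np.float64(0.00031620764267585827)])
[-0.025  0.     0.047] (array([0.656 , 0.2049, 0.0437]), [np.float64(3.120283320971206e-05), np.float64(3.120283320948819e-05)])
```

Run:
```python
from fitjig import *
f=lambda q:np.concatenate([(proj(k,W([*q,0],M))-p).ravel() for k,p in V])
r=least_squares(f,[.68,.2,-.08],loss='soft_l1');print(r.x,np.sqrt((f(r.x)**2).mean()))
print(delta((.53,-.295,.17),-.195))
```

```text
[ 0.6797  0.2038 -0.058 ] 0.9864190689977769
(array([-0.1073, -0.5136,  0.023 ]), array([-0.0018,  0.002 , -0.1162]))
```

Call:
arm_command(commands=[{"dx":-0.009,"dy":-0.043,"dz":0.002,"wx":0,"wy":0,"wz":-0.01,"gripper":0},{"dx":-0.009,"dy":-0.043,"dz":0.002,"wx":0,"wy":0,"wz":-0.01,"gripper":0},{"dx":-0.009,"dy":-0.043,"dz":0.002,"wx":0,"wy":0,"wz":-0.01,"gripper":0},{"dx":-0.009,"dy":-0.043,"dz":0.002,"wx":0,"wy":0,"wz":-0.01,"gripper":0},{"dx":-0.009,"dy":-0.043,"dz":0.002,"wx":0,"wy":0,"wz":-0.01,"gripper":0},{"dx":-0.009,"dy":-0.043,"dz":0.002,"wx":0,"wy":0,"wz":-0.01,"gripper":0},{"dx":-0.009,"dy":-0.043,"dz":0.002,"wx":0,"wy":0,"wz":-0.01,"gripper":0},{"dx":-0.009,"dy":-0.043,"dz":0.002,"wx":0,"wy":0,"wz":-0.01,"gripper":0},{"dx":-0.009,"dy":-0.043,"dz":0.002,"wx":0,"wy":0,"wz":-0.01,"gripper":0},{"dx":-0.009,"dy":-0.043,"dz":0.002,"wx":0,"wy":0,"wz":-0.01,"gripper":0},{"dx":0,"dy":0,"dz":0,"wx":0,"wy":0,"wz":0,"gripper":0},{"dx":0,"dy":0,"dz":0,"wx":0,"wy":0,"wz":0,"gripper":0}])

```text
t: 3.2
tcp_pos: [0.5516, -0.2343, 0.1969]
tool_rot: [0.094, 0.995, -0.005, 0.024]
ft_force: [0.4, 0.7, -0.1]
gripper_width: 0.0851
```

```bash
python3 snap.py w3
```

```text
3.2 [ 0.5516 -0.2343  0.1969] [ 0.0943  0.9953 -0.0051  0.0236] 0.04936257460785504
```

View pics/w3.png

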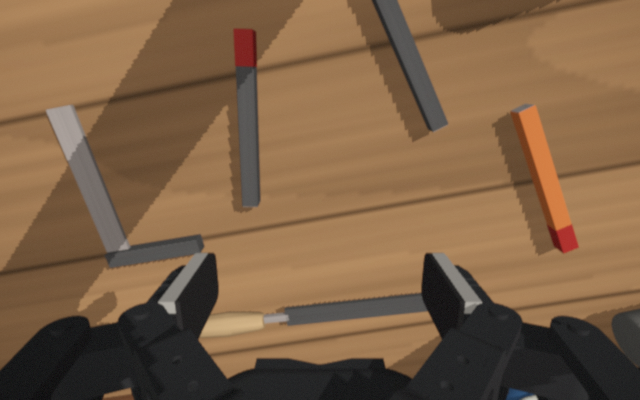

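The red-ended dark bar runs from its red end at (245,30) down to its bare end at (250,207). I'll take a second, closer view.

Run:
```python
from h import *
import json
k=cam('wrist',json.load(open('w3.json')))
print(onz(k,[(244.5,30),(250,206)],.016))
print(delta((.50,-.285,.125),-.195))
b=cv2.imread("pics/w3.png")[20:220,210:290]
cv2.imwrite("pics/w3c.png",cv2.resize(b,None,fx=3,fy=3,interpolation=cv2.INTER_CUBIC))
```

```text
[[ 0.4296 -0.2755  0.016 ]
 [ 0.5841 -0.311   0.016 ]]
(array([-0.0518, -0.0507, -0.0721]), array([ 0.0157,  0.0463, -0.0069]))
```

View pics/w3c.png

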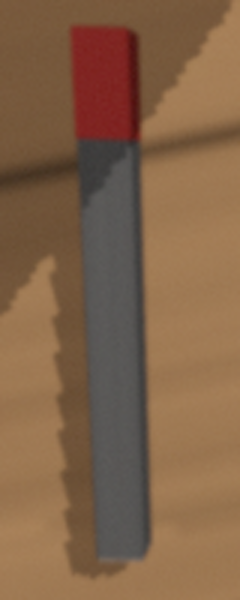

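Call:
arm_command(commands=[{"dx":-0.017,"dy":-0.017,"dz":-0.024,"wx":0.005,"wy":0.015,"wz":-0.002,"gripper":0},{"dx":-0.017,"dy":-0.017,"dz":-0.024,"wx":0.005,"wy":0.015,"wz":-0.002,"gripper":0},{"dx":-0.017,"dy":-0.017,"dz":-0.024,"wx":0.005,"wy":0.015,"wz":-0.002,"gripper":0},{"dx":0,"dy":0,"dz":0,"wx":0,"wy":0,"wz":0,"gripper":0},{"dx":0,"dy":0,"dz":0,"wx":0,"wy":0,"wz":0,"gripper":0}])

```text
t: 3.75
tcp_pos: [0.5043, -0.2814, 0.1286]
tool_rot: [0.093, 0.996, -0.002, 0.005]
ft_force: [0.6, -0.4, 0.6]
gripper_width: 0.0857
```

```bash
python3 snap.py w4;  python3 - <<'E'
import cv2
b=cv2.imread("pics/w4.png")
cv2.imwrite("pics/w4c.png",cv2.resize(b[:290,250:400],None,fx=2,fy=2,interpolation=cv2.INTER_CUBIC))
E
```

```text
3.75 [ 0.5043 -0.2814  0.1286] [ 0.0927  0.9957 -0.0016  0.0046] 0.020563657762978187
```

View pics/w4.png

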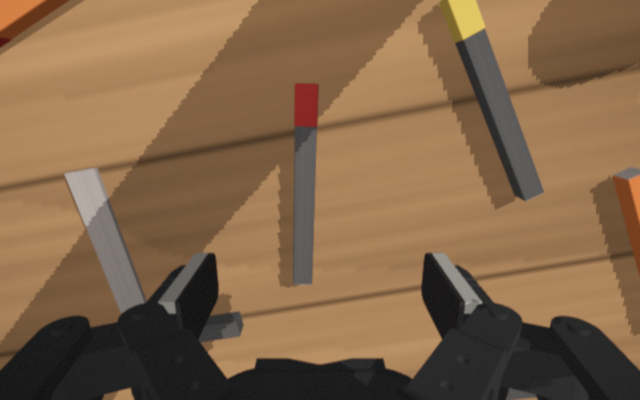

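View pics/w4c.png

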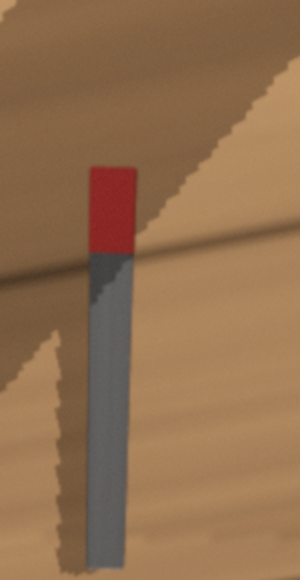

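Run:
```python
from h import *
import json
from scipy.optimize import least_squares
M=np.array([[-80,-8,16],[-80,8,16],[80,-8,16],[80,8,16]])/1e3
p3=np.array([(71,28),(128,29),(96,556),(145,555)])/3+(210,20)-.33
p4=np.array([(90,168),(137,168),(87,566),(124,567)])/2+(250,0)-.25
V=[(cam('wrist',json.load(open('w3.json'))),p3),(cam('wrist',json.load(open('w4.json'))),p4)]
def W(q,P): c,s=np.cos(q[2]),np.sin(q[2]); return np.c_[q[0]+c*P[:,0]-s*P[:,1],q[1]+s*P[:,0]+c*P[:,1],P[:,2]+q[3]]
for vv in (V,V[:1],V[1:]):
    f=lambda q:np.concatenate([(proj(k,W(q,M))-p).ravel() for k,p in vv])
    r=least_squares(f,[.5,-.29,-.2,0]); print(r.x,np.sqrt((f(r.x)**2).mean()))
for i in range(4): print(tri([(k,p[i]) for k,p in V]))
f=lambda q:np.concatenate([(proj(k,W([*q,0],M))-p).ravel() for k,p in V[1:]])
r=least_squares(f,[.5,-.29,-.2]); print(r.x,np.sqrt((f(r.x)**2).mean()));q=r.x
g=q[:2]-.038*np.array([np.cos(q[2]),np.sin(q[2])]); print(g,delta((*g,.07),q[2]),delta((*g,.005),q[2]))
```

```text
[ 0.5063 -0.2938 -0.2177 -0.0024] 0.5797462160757998
[ 0.5062 -0.2948 -0.2177 -0.0041] 0.23112750170492813
[ 0.5065 -0.2934 -0.2173 -0.0025] 0.3141691517566328
(array([ 0.4271, -0.2841,  0.0172]), [np.float64(0.0001787883177098751), np.float64(0.00017878831770891534)])
(array([ 0.4303, -0.2682,  0.0186]), [np.float64(0.00043607362354426286), np.float64(0.000436073623544454)])
(array([ 0.5807, -0.3178,  0.0179]), [np.float64(0.0004823476439252067), np.float64(0.00048234764392591985)])
(array([ 0.5835, -0.3024,  0.018 ]), [np.float64(2.7388938647366325e-05), np.float64(2.738893864742595e-05)])
[ 0.5061 -0.2932 -0.2174] 0.7524474001819867
[ 0.469 -0.285] (array([-0.0352, -0.0038, -0.0586]), array([ 0.0041,  0.0084, -0.0324])) (array([-0.0352, -0.0038, -0.1236]), array([ 0.0041,  0.0084, -0.0324]))
```

Call:
arm_command(commands=[{"dx":-0.018,"dy":-0.002,"dz":-0.03,"wx":0.002,"wy":0.004,"wz":-0.016,"gripper":0},{"dx":-0.017,"dy":-0.002,"dz":-0.03,"wx":0.002,"wy":0.004,"wz":-0.016,"gripper":0},{"dx":0,"dy":0,"dz":0,"wx":0,"wy":0,"wz":0,"gripper":0}])

```text
t: 4.1
tcp_pos: [0.4738, -0.2835, 0.0722]
tool_rot: [0.106, 0.994, -0.003, 0.005]
ft_force: [-0.5, 0.2, -0.2]
gripper_width: 0.0853
```

Run:
```python
from h import *
print(delta((.469,-.285,.005),-.2175),arm.state()['ft_force'])
```

```text
(array([-0.0048, -0.0015, -0.0672]), array([ 0.0061,  0.0093, -0.0051])) [-0.4502  0.2347 -0.1523]
```

Call:
arm_command(commands=[{"dx":-0.003,"dy":-0.001,"dz":-0.03,"wx":0.004,"wy":0.006,"wz":-0.003,"gripper":0},{"dx":-0.002,"dy":0,"dz":-0.025,"wx":0.002,"wy":0.003,"wz":-0.002,"gripper":0},{"dx":0,"dy":0,"dz":-0.008,"wx":0,"wy":0,"wz":0,"gripper":0},{"dx":0,"dy":0,"dz":0,"wx":0,"wy":0,"wz":0,"gripper":0}])

```text
t: 4.5
tcp_pos: [0.4777, -0.2852, 0.0159]
tool_rot: [0.106, 0.994, -0.004, 0.007]
ft_force: [0.2, 0.3, 0.3]
gripper_width: 0.0856
```

Run:
```python
from h import *
print(delta((.469,-.285,.005),-.2175),arm.state()['ft_force'])
```

```text
(array([-0.0087,  0.0002, -0.0109]), array([ 0.0087,  0.013 , -0.0055])) [0.2165 0.2535 0.2888]
```

Call:
arm_command(commands=[{"dx":-0.006,"dy":0,"dz":-0.006,"wx":0.009,"wy":0.013,"wz":-0.005,"gripper":0},{"dx":-0.004,"dy":0,"dz":-0.005,"wx":0.004,"wy":0.006,"wz":-0.002,"gripper":0}])

```text
t: 4.7
tcp_pos: [0.4704, -0.286, 0.008]
tool_rot: [0.108, 0.994, 0.0, -0.001]
ft_force: [-0.1, -0.7, -0.6]
gripper_width: 0.0854
```

Run:
```python
from h import *
print(delta((.469,-.285,.005),-.2175),arm.state()['ft_force'],arm.state()['joint_velocities'])
```

```text
(array([-0.0014,  0.001 , -0.003 ]), array([-0.001 , -0.0019, -0.0001])) [-0.1383 -0.6691 -0.6311] [-0.0316  0.0437  0.0411 -0.0079 -0.0498 -0.0159]
```

Good. I'll close the gripper now.

Call:
arm_command(commands=[{"dx":-0.001,"dy":0,"dz":-0.003,"wx":0,"wy":0,"wz":0,"gripper":0.5},{"dx":0,"dy":0,"dz":0,"wx":0,"wy":0,"wz":0,"gripper":1},{"dx":0,"dy":0,"dz":0,"wx":0,"wy":0,"wz":0,"gripper":1},{"dx":0,"dy":0,"dz":0,"wx":0,"wy":0,"wz":0,"gripper":1},{"dx":0,"dy":0,"dz":0,"wx":0,"wy":0,"wz":0,"gripper":1},{"dx":0,"dy":0,"dz":0,"wx":0,"wy":0,"wz":0,"gripper":1}], squeeze=80)

```text
t: 5.3
tcp_pos: [0.4697, -0.2868, 0.0067]
tool_rot: [0.109, 0.994, -0.0, -0.0]
ft_force: [0.4, -0.9, -2.8]
gripper_width: 0.0133
```

Run:
```python
from h import *
print(delta((.469,-.285,.005),-.2175),arm.state()['ft_force'],arm.state()['joint_velocities'])
```

```text
(array([-0.0007,  0.0018, -0.0017]), array([ 0.0003, -0.0003,  0.0006])) [ 0.4179 -0.9239 -2.7821] [-0.0019 -0.0002  0.0011  0.0008  0.0004  0.0018]
```

Call:
arm_command(commands=[{"dx":0,"dy":0,"dz":0.015,"wx":0,"wy":0,"wz":0,"gripper":1},{"dx":0,"dy":0,"dz":0.025,"wx":0,"wy":0,"wz":0,"gripper":1},{"dx":0,"dy":0,"dz":0.03,"wx":0,"wy":0,"wz":0,"gripper":1},{"dx":0,"dy":0,"dz":0,"wx":0,"wy":0,"wz":0,"gripper":1}])

```text
t: 5.7
tcp_pos: [0.4674, -0.285, 0.0758]
tool_rot: [0.109, 0.994, 0.002, -0.003]
ft_force: [0.3, -1.0, -3.5]
gripper_width: 0.0134
```

```bash
python3 snap.py w5
python3 - <<'E'
from h import *
cv2.imwrite("pics/side5.png",arm.capture('side')[220:320,300:440,::-1].repeat(4,0).repeat(4,1))
s=arm.state();print(s['ft_force'],s['wrist_torque'],s['gripper_width'])
E
```

```text
5.7 [ 0.4674 -0.285   0.0758] [ 0.1089  0.9941  0.0019 -0.0034] 0.06146858867259948
[-1.1416  0.5096 -3.5639] [0.0147 0.1213 0.0179] 0.01315959374337273
```

View pics/w5.png

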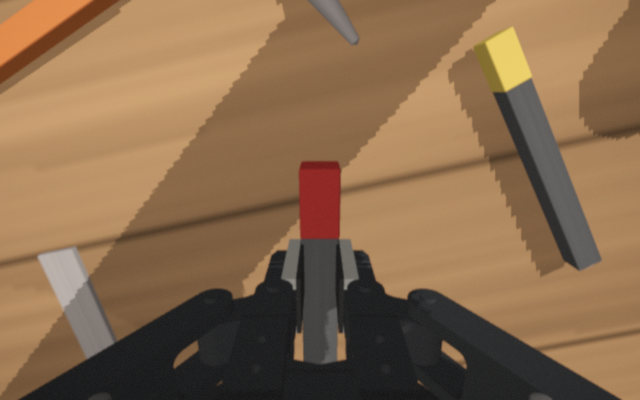

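View pics/side5.png

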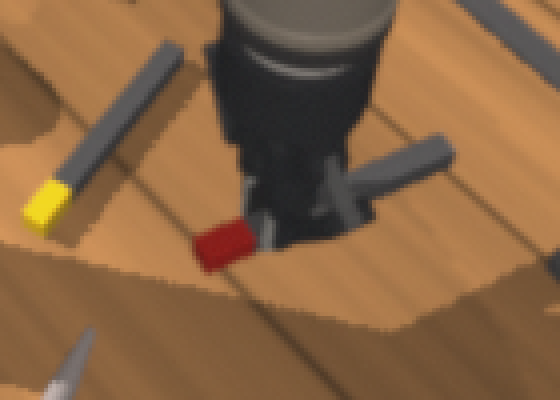

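Run:
```python
from h import *
c=arm.get_calibration('wrist'); K,_=cam('top'); K=np.array([[c['fx'],0,c['cx']],[0,c['fy'],c['cy']],[0,0,1]])
for z in (-.0065,-.0093,-.012):
    print(z,onz((K,c['mount']),[(300,169),(340,169),(320,240)],z)*1e3)
b=cv2.imread("pics/w5.png")[150:300,260:380]
cv2.imwrite("pics/w5c.png",cv2.resize(b,None,fx=4,fy=4,interpolation=cv2.INTER_CUBIC))
```

```text
-0.0065 [[41.7767 -7.1247 -6.5   ]
 [41.7784  8.9287 -6.5   ]
 [10.833   0.9166 -6.5   ]]
-0.0093 [[42.3946 -6.9636 -9.3   ]
 [42.3964  8.7605 -9.3   ]
 [12.0858  0.9127 -9.3   ]]
-0.012 [[ 42.9905  -6.8083 -12.    ]
 [ 42.9922   8.5983 -12.    ]
 [ 13.2938   0.909  -12.    ]]
```

View pics/w5c.png

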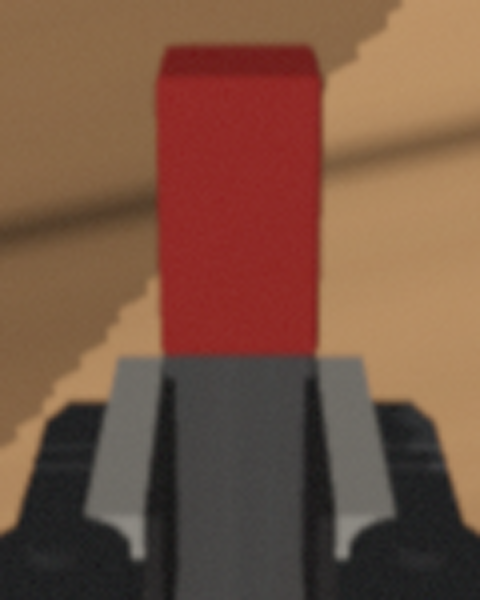

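The bar is held level: its red part measures 30.3 mm at the assumed height. The nose is 118 mm ahead of the TCP. Next I carry it to just before the jig's mouth.

Run:
```python
from h import *
print(delta((.44,.217,.08),-.059))
```

```text
(array([-0.0255,  0.5005,  0.0076]), array([-0.0077, -0.0121,  0.1592]))
```

Call:
arm_command(commands=[{"dx":-0.01,"dy":0.015,"dz":0.005,"wx":0,"wy":0,"wz":0.01,"gripper":1},{"dx":-0.006,"dy":0.03,"dz":0.003,"wx":0,"wy":0,"wz":0.015,"gripper":1},{"dx":-0.002,"dy":0.042,"dz":0,"wx":0,"wy":0,"wz":0.015,"gripper":1},{"dx":-0.002,"dy":0.042,"dz":0,"wx":0,"wy":0,"wz":0.015,"gripper":1},{"dx":-0.002,"dy":0.042,"dz":0,"wx":0,"wy":0,"wz":0.015,"gripper":1},{"dx":-0.002,"dy":0.042,"dz":0,"wx":0,"wy":0,"wz":0.015,"gripper":1},{"dx":-0.002,"dy":0.042,"dz":0,"wx":0,"wy":0,"wz":0.015,"gripper":1},{"dx":0,"dy":0.042,"dz":0,"wx":0,"wy":0,"wz":0.015,"gripper":1},{"dx":0,"dy":0.042,"dz":0,"wx":0,"wy":0,"wz":0.015,"gripper":1},{"dx":0,"dy":0.042,"dz":0,"wx":0,"wy":0,"wz":0.015,"gripper":1}])

```text
t: 6.8
tcp_pos: [0.4265, 0.1084, 0.0643]
tool_rot: [0.04, 0.999, 0.006, -0.019]
ft_force: [1.5, -0.0, -3.2]
gripper_width: 0.0133
```

Run:
```python
from h import *
print(delta((.44,.217,.08),-.059),arm.state()['wrist_torque'],arm.state()['ft_force'])
```

```text
(array([0.0135, 0.1086, 0.0157]), array([-0.0124, -0.0385,  0.0201])) [-0.0332 -0.0068  0.0659] [ 1.505  -0.0055 -3.2352]
```

Call:
arm_command(commands=[{"dx":0.004,"dy":0.035,"dz":0.006,"wx":-0.004,"wy":-0.015,"wz":0.006,"gripper":1},{"dx":0.004,"dy":0.03,"dz":0.006,"wx":-0.004,"wy":-0.015,"wz":0.006,"gripper":1},{"dx":0.004,"dy":0.02,"dz":0.006,"wx":-0.004,"wy":-0.01,"wz":0.004,"gripper":1},{"dx":0,"dy":0.01,"dz":0,"wx":0,"wy":0,"wz":0,"gripper":1},{"dx":0,"dy":0,"dz":0,"wx":0,"wy":0,"wz":0,"gripper":1},{"dx":0,"dy":0,"dz":0,"wx":0,"wy":0,"wz":0,"gripper":1}])

```text
t: 7.4
tcp_pos: [0.4307, 0.2103, 0.0733]
tool_rot: [0.027, 1.0, -0.002, -0.008]
ft_force: [0.1, -0.9, -3.0]
gripper_width: 0.0131
```

Run:
```python
from h import *
print(delta((.44,.217,.08),-.059),arm.state()['wrist_torque'],arm.state()['ft_force'])
cv2.imwrite("pics/side6.png",arm.capture('side')[:,:,::-1]);cv2.imwrite("pics/top6.png",arm.capture('top')[:,:,::-1])
a=cv2.imread("pics/side6.png")[120:230,220:350];b=cv2.imread("pics/top6.png")[120:260,190:300]
cv2.imwrite("pics/st6.png",np.hstack([cv2.resize(a,(390,330)),cv2.resize(b,(259,330))]))
```

```text
(array([0.0093, 0.0067, 0.0067]), array([ 0.0034, -0.0153, -0.004 ])) [ 0.0071  0.0867 -0.0073] [ 0.1222 -0.8692 -3.0069]
```

View pics/st6.png

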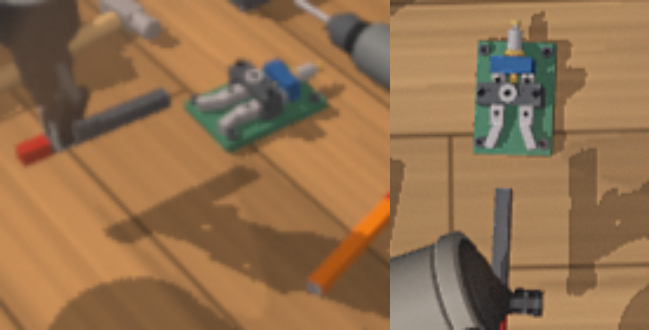

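Run:
```python
import cv2
b=cv2.imread("pics/top6.png")[125:250,215:275]
cv2.imwrite("pics/top6c.png",cv2.resize(b,None,fx=4.8,fy=4.8,interpolation=cv2.INTER_CUBIC))
```

```text
(no output)
```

View pics/top6c.png

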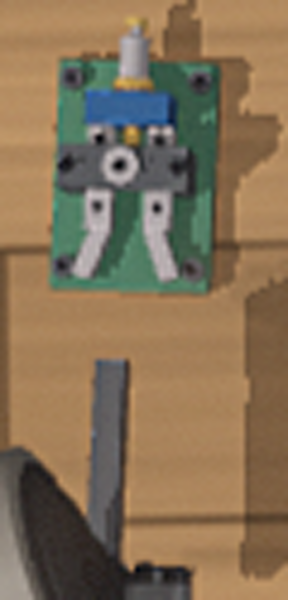

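Run:
```python
from fitjig import *
t=cam('top')
sc=lambda p:np.array(p)/4.8+(215,125)-.5+.5/4.8
idx=[0,1,2,3,4,5,6,7,12]
p=sc([(211,293),(51,288),(219,63),(60,57),(172,127),(85,122),(172,97),(87,91),(120,165)])
f=lambda q:(proj(t,W([*q,0],M[idx]))-p).ravel()
r=least_squares(f,[.68,.2,-.06],loss='soft_l1');print(r.x,f(r.x).reshape(-1,2).round(1).tolist())
q=r.x
for z in (.0826,):
    e=onz(t,sc([(97,359),(129,361),(90,520),(121,520)]),z);print(e)
s=arm.state();m=R.from_quat(s['tool_rot']).as_matrix()
print('nose top by tool',np.array(s['tcp_pos'])+m@[-.1176,0.0004,-.0093], 'yaw',np.arctan2(-m[1,0],-m[0,0]))
```

```text
[ 0.6783  0.2    -0.0551] [[-0.1, 0.3], [-0.3, 0.2], [0.2, 0.1], [0.0, 0.3], [-0.3, -0.4], [0.0, 0.1], [0.0, -0.9], [-0.1, -0.2], [0.4, 0.2]]
[[0.5468 0.2078 0.0826]
 [0.5454 0.1911 0.0826]
 [0.4633 0.2123 0.0826]
 [0.4629 0.1962 0.0826]]
nose top by tool [0.5485 0.2037 0.0812] yaw -0.05614537055961667
```

Call:
arm_command(commands=[{"dx":0.006,"dy":0.004,"dz":-0.01,"wx":0.003,"wy":-0.015,"wz":-0.002,"gripper":1},{"dx":0.004,"dy":0.003,"dz":-0.018,"wx":0,"wy":-0.006,"wz":0,"gripper":1},{"dx":0.002,"dy":0.001,"dz":-0.014,"wx":0,"wy":-0.002,"wz":0,"gripper":1}])

```text
t: 7.8
tcp_pos: [0.4449, 0.215, 0.0318]
tool_rot: [0.032, 0.999, 0.0, 0.006]
ft_force: [0.3, -0.6, -2.6]
gripper_width: 0.0135
```

```bash
cat > chk.py <<'E'
from h import *
import sys
s=arm.state(); x=float(sys.argv[1]); z=float(sys.argv[2])
Y=-.057; m=R.from_quat(s['tool_rot']).as_matrix()
n=np.array(s['tcp_pos'])+m@[-.1176,.0004,-.0013]   # nose centre
c,si=np.cos(Y),np.sin(Y); d=n[:2]-[.6807,.204]
print('t',round(s['t'],2),'nose in jig x %.1f y %.1f z %.1f mm'%((c*d[0]+si*d[1])*1e3,(-si*d[0]+c*d[1])*1e3,n[2]*1e3),'w',s['gripper_width'])
print('to go',delta((x,.204+.057*(.6807-x)-.0004,z),Y)); print('F',s['ft_force'],'T',s['wrist_torque'],'v',np.abs(s['joint_velocities']).max())
E
python3 chk.py .445 .021
```

```text
t 7.8 nose in jig x -118.5 y -2.8 z 34.4 mm w 0.013508739277214379
to go (array([ 0.0001,  0.002 , -0.0108]), array([-0.0004,  0.0118,  0.0064]))
F [ 0.2588 -0.6416 -2.58  ] T [-0.0256  0.104  -0.0021] v 0.3469706992600235
```

Call:
arm_command(commands=[{"dx":0.002,"dy":0.002,"dz":-0.004,"wx":0,"wy":0.008,"wz":0.005,"gripper":1},{"dx":0,"dy":0.001,"dz":-0.003,"wx":0,"wy":0.002,"wz":0.001,"gripper":1},{"dx":0,"dy":0,"dz":0,"wx":0,"wy":0,"wz":0,"gripper":1}])

```text
t: 8.1
tcp_pos: [0.4465, 0.2156, 0.0231]
tool_rot: [0.03, 1.0, -0.0, -0.001]
ft_force: [-0.5, -0.6, -3.4]
gripper_width: 0.0138
```

```bash
python3 chk.py .475 .021
```

```text
t 8.1 nose in jig x -116.8 y -1.8 z 24.0 mm w 0.013817843540973707
to go (array([ 0.0285, -0.0003, -0.0021]), array([ 0.0009, -0.003 ,  0.0037]))
F [-0.5353 -0.6283 -3.4486] T [-0.0135  0.0999  0.0303] v 0.014205591935370536
```

Call:
arm_command(commands=[{"dx":0.012,"dy":0.001,"dz":-0.001,"wx":0.001,"wy":-0.003,"wz":0.004,"gripper":1},{"dx":0.012,"dy":0,"dz":0,"wx":0,"wy":0,"wz":0.002,"gripper":1},{"dx":0.012,"dy":0,"dz":0,"wx":0,"wy":0,"wz":0,"gripper":1},{"dx":0,"dy":0,"dz":0,"wx":0,"wy":0,"wz":0,"gripper":1}])

```text
t: 8.5
tcp_pos: [0.4878, 0.2167, 0.0241]
tool_rot: [0.027, 1.0, 0.001, 0.003]
ft_force: [-0.9, 0.2, -2.6]
gripper_width: 0.0131
```

```bash
python3 chk.py .49 .021
python3 - <<'E'
from h import *
cv2.imwrite("pics/side7.png",arm.capture('side')[:,:,::-1])
a=cv2.imread("pics/side7.png")[125:185,250:340]
cv2.imwrite("pics/side7c.png",cv2.resize(a,None,fx=7,fy=7,interpolation=cv2.INTER_CUBIC))
E
```

```text
t 8.5 nose in jig x -75.7 y 2.4 z 26.0 mm w 0.013139044351568454
to go (array([ 0.0022, -0.0022, -0.0031]), array([-0.0014,  0.0052, -0.0026]))
F [-0.9148  0.1543 -2.5718] T [-0.0294  0.1496  0.0173] v 0.0205150184058458
```

View pics/side7c.png

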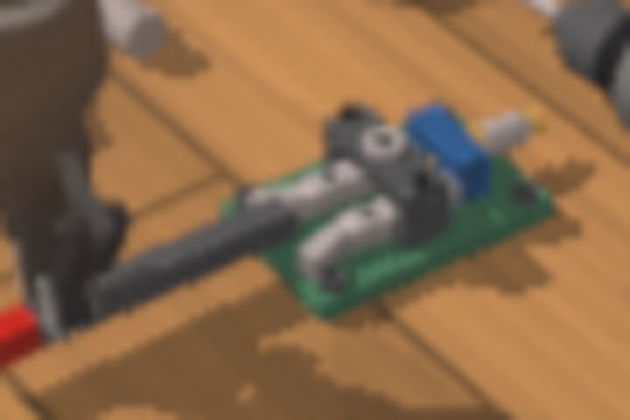

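Call:
arm_command(commands=[{"dx":0.001,"dy":-0.002,"dz":-0.003,"wx":-0.001,"wy":0.005,"wz":-0.003,"gripper":1},{"dx":0,"dy":-0.001,"dz":-0.002,"wx":0,"wy":0.001,"wz":0,"gripper":1}])

```text
t: 8.75
tcp_pos: [0.4875, 0.2135, 0.019]
tool_rot: [0.029, 1.0, 0.0, -0.001]
ft_force: [0.4, 0.7, -3.1]
gripper_width: 0.0134
```

```bash
python3 chk.py .51 .0187
```

```text
t 8.75 nose in jig x -75.8 y -1.2 z 20.0 mm w 0.013396520674872025
to go (array([ 0.0225, -0.0001, -0.0003]), array([-0.0001, -0.0026,  0.0003]))
F [ 0.4298  0.6571 -3.1295] T [ 0.1103 -0.0616  0.0164] v 0.036859120300641854
```

Call:
arm_command(commands=[{"dx":0.007,"dy":0.001,"dz":0.001,"wx":0,"wy":-0.002,"wz":0,"gripper":1},{"dx":0.007,"dy":0,"dz":0,"wx":0,"wy":0,"wz":0,"gripper":1},{"dx":0.006,"dy":0,"dz":0,"wx":0,"wy":0,"wz":0,"gripper":1},{"dx":0,"dy":0,"dz":0,"wx":0,"wy":0,"wz":0,"gripper":1}])

```text
t: 9.15
tcp_pos: [0.5083, 0.2142, 0.0197]
tool_rot: [0.029, 1.0, -0.0, -0.001]
ft_force: [0.5, 0.1, -3.5]
gripper_width: 0.0134
```

```bash
python3 chk.py .525 .0192
```

```text
t 9.15 nose in jig x -55.1 y 0.8 z 20.8 mm w 0.013391879842344747
to go (array([ 0.0167, -0.0018, -0.0005]), array([ 0.0004, -0.002 ,  0.0001]))
F [ 0.5136  0.1353 -3.4687] T [-0.0626  0.0341 -0.0385] v 0.008154055980786255
```

Run:
```python
from h import *
cv2.imwrite("pics/top8.png",arm.capture('top')[:,:,::-1]);cv2.imwrite("pics/side8.png",arm.capture('side')[:,:,::-1])
a=cv2.imread("pics/side8.png")[125:185,250:340];b=cv2.imread("pics/top8.png")[125:215,215:275]
cv2.imwrite("pics/st8.png",np.hstack([cv2.resize(a,(480,320),interpolation=2),cv2.resize(b,(300,450),interpolation=2)[:320]]))
cv2.imwrite("pics/st8.png",np.hstack([np.pad(cv2.resize(a,(480,320),interpolation=2),((0,220),(0,0),(0,0))),cv2.resize(b,(320,480),interpolation=2)[:540].copy() if 0 else cv2.resize(b,(320,540),interpolation=2)]))
```

```text
(no output)
```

View pics/st8.png

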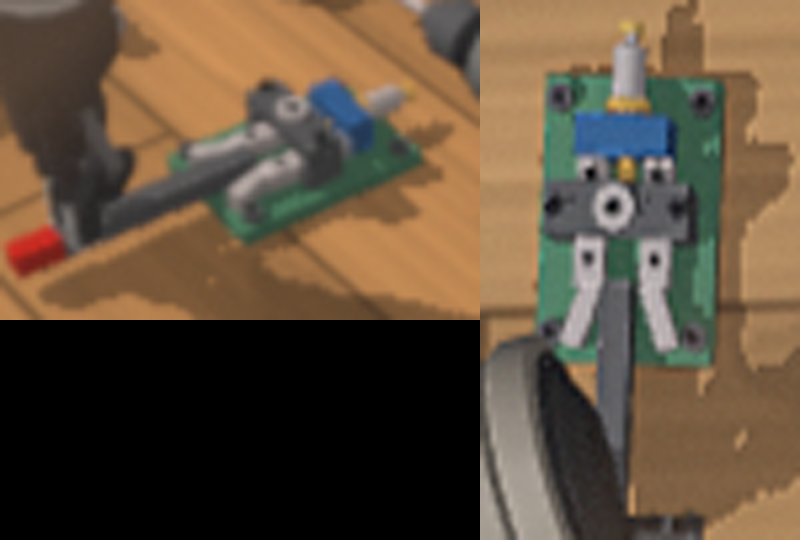

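Call:
arm_command(commands=[{"dx":0.004,"dy":-0.0025,"dz":0,"wx":0,"wy":-0.001,"wz":0,"gripper":1},{"dx":0.005,"dy":-0.0015,"dz":0,"wx":0,"wy":0,"wz":0,"gripper":1},{"dx":0.005,"dy":-0.0005,"dz":0,"wx":0,"wy":0,"wz":0,"gripper":1}])

```text
t: 9.55
tcp_pos: [0.5213, 0.2097, 0.0196]
tool_rot: [0.028, 1.0, -0.0, -0.001]
ft_force: [-1.0, 1.2, -1.9]
gripper_width: 0.0131
```

```bash
python3 chk.py .54 .0190
```

```text
t 9.55 nose in jig x -41.9 y -2.8 z 20.5 mm w 0.0131124485204424
to go (array([ 0.0187,  0.0019, -0.0006]), array([ 0.0005, -0.003 , -0.0011]))
F [-1.0443  1.178  -1.905 ] T [0.3024 0.2176 0.1139] v 0.1394758293188363
```

Call:
arm_command(commands=[{"dx":0.002,"dy":0.0015,"dz":0,"wx":0,"wy":-0.001,"wz":-0.001,"gripper":1},{"dx":0.003,"dy":0,"dz":0,"wx":0,"wy":0,"wz":0,"gripper":1}])

```text
t: 9.75
tcp_pos: [0.5272, 0.2112, 0.0196]
tool_rot: [0.029, 1.0, -0.0, -0.001]
ft_force: [0.6, 0.1, -3.6]
gripper_width: 0.0135
```

```bash
python3 chk.py .54 .0190
```

```text
t 9.75 nose in jig x -36.0 y -1.2 z 20.7 mm w 0.01352563572841713
to go (array([ 0.0128,  0.0004, -0.0006]), array([ 0.0004, -0.0015,  0.0005]))
F [ 0.5986  0.0575 -3.5684] T [ 0.0333  0.1126 -0.0322] v 0.10059990389592044
```

Free again, with the lateral force near 0. I'll continue under the bridge in small rows.

Call:
arm_command(commands=[{"dx":0.004,"dy":0.0005,"dz":0,"wx":0,"wy":-0.001,"wz":0,"gripper":1},{"dx":0.005,"dy":-0.0002,"dz":-0.0003,"wx":0,"wy":0,"wz":0,"gripper":1},{"dx":0.003,"dy":-0.0002,"dz":0,"wx":0,"wy":0,"wz":0,"gripper":1}])

```text
t: 10.05
tcp_pos: [0.5404, 0.2114, 0.0192]
tool_rot: [0.029, 1.0, -0.0, -0.0]
ft_force: [0.4, 0.2, -2.7]
gripper_width: 0.0131
```

```bash
python3 chk.py .55 .0190
```

```text
t 10.05 nose in jig x -22.9 y -0.3 z 20.5 mm w 0.013065621575365314
to go (array([ 0.0096, -0.0003, -0.0002]), array([ 0.0005, -0.0002,  0.0004]))
F [ 0.3521  0.1915 -2.6994] T [ 0.0437  0.0915 -0.0065] v 0.08480480124572987
```

Call:
arm_command(commands=[{"dx":0.004,"dy":-0.0003,"dz":-0.0002,"wx":0,"wy":0,"wz":0,"gripper":1},{"dx":0.004,"dy":-0.0003,"dz":-0.0002,"wx":0,"wy":0,"wz":0,"gripper":1},{"dx":0.002,"dy":-0.0002,"dz":0,"wx":0,"wy":0,"wz":0,"gripper":1}])

```text
t: 10.35
tcp_pos: [0.5499, 0.2105, 0.0186]
tool_rot: [0.029, 1.0, -0.0, -0.002]
ft_force: [-10.0, 2.6, 4.9]
gripper_width: 0.0134
```

```bash
python3 chk.py .563 .0188
```

```text
t 10.35 nose in jig x -13.4 y -0.6 z 19.4 mm w 0.013446959221370404
to go (array([ 0.0131, -0.0002,  0.0002]), array([ 0.0007, -0.0036,  0.0004]))
F [-10.0466   2.5764   4.8928] T [0.3635 1.6116 0.0248] v 0.06802440436638509
```

Call:
arm_command(commands=[{"dx":0.003,"dy":-0.0002,"dz":0.0003,"wx":0,"wy":-0.002,"wz":0,"gripper":1},{"dx":0.003,"dy":-0.0002,"dz":0,"wx":0,"wy":-0.001,"wz":0,"gripper":1}])

```text
t: 10.55
tcp_pos: [0.5511, 0.2104, 0.0185]
tool_rot: [0.029, 1.0, -0.001, -0.006]
ft_force: [-11.4, 0.9, 7.7]
gripper_width: 0.0132
```

```bash
python3 chk.py .563 .0188
```

```text
t 10.55 nose in jig x -12.2 y -0.6 z 18.5 mm w 0.013233663781787816
to go (array([ 0.0119, -0.0001,  0.0003]), array([ 0.0016, -0.0119,  0.0001]))
F [-11.3885   0.8888   7.747 ] T [0.2274 1.7937 0.0577] v 0.08846889303826665
```

Call:
arm_command(commands=[{"dx":0.002,"dy":0,"dz":0.001,"wx":0.001,"wy":-0.012,"wz":0,"gripper":1},{"dx":0.003,"dy":0,"dz":0.0005,"wx":0,"wy":-0.006,"wz":0,"gripper":1}])

```text
t: 10.75
tcp_pos: [0.5524, 0.2105, 0.0192]
tool_rot: [0.028, 1.0, -0.001, -0.001]
ft_force: [-4.8, -0.4, -3.0]
gripper_width: 0.0136
```

```bash
python3 chk.py .563 .0188
```

```text
t 10.75 nose in jig x -10.9 y -0.4 z 20.3 mm w 0.01360747915634578
to go (array([ 0.0106, -0.0002, -0.0004]), array([ 0.0016, -0.002 , -0.0004]))
F [-4.8417 -0.4043 -2.9588] T [0.0152 0.9744 0.0086] v 0.026618806321268843
```

Call:
arm_command(commands=[{"dx":0.004,"dy":-0.0002,"dz":0.0002,"wx":0.001,"wy":-0.005,"wz":0,"gripper":1},{"dx":0.004,"dy":-0.0002,"dz":0.0002,"wx":0,"wy":-0.004,"wz":0,"gripper":1}])

```text
t: 10.95
tcp_pos: [0.5549, 0.2101, 0.0185]
tool_rot: [0.028, 1.0, -0.001, -0.003]
ft_force: [-15.9, 2.3, 10.0]
gripper_width: 0.0134
```

```bash
python3 chk.py .563 .0188
```

```text
t 10.95 nose in jig x -8.3 y -0.5 z 19.2 mm w 0.013406267546744984
to go (array([0.0081, 0.0002, 0.0003]), array([ 0.0019, -0.0054, -0.0008]))
F [-15.8815   2.2835  10.04  ] T [0.3267 2.5449 0.0027] v 0.07389111093034383
```

Call:
arm_command(commands=[{"dx":0.003,"dy":0,"dz":0.001,"wx":0.001,"wy":-0.01,"wz":0,"gripper":1},{"dx":0.003,"dy":0,"dz":0.0006,"wx":0,"wy":-0.006,"wz":0,"gripper":1}])

```text
t: 11.15
tcp_pos: [0.556, 0.2101, 0.0187]
tool_rot: [0.028, 1.0, -0.001, -0.0]
ft_force: [-6.3, 0.4, -2.0]
gripper_width: 0.0134
```

```bash
python3 chk.py .563 .0188
```

```text
t 11.15 nose in jig x -7.3 y -0.5 z 20.0 mm w 0.013390676821503883
to go (array([0.007 , 0.0002, 0.0001]), array([ 0.0024, -0.0005, -0.0013]))
F [-6.2925  0.3821 -2.0012] T [ 0.0736  1.0898 -0.0562] v 0.01852679236331028
```

Call:
arm_command(commands=[{"dx":0.004,"dy":0,"dz":0.0006,"wx":0.001,"wy":-0.008,"wz":0,"gripper":1},{"dx":0.004,"dy":0,"dz":0.0006,"wx":0.001,"wy":-0.008,"wz":0,"gripper":1}])

```text
t: 11.35
tcp_pos: [0.5573, 0.21, 0.0185]
tool_rot: [0.028, 1.0, -0.001, 0.0]
ft_force: [-14.0, 1.0, 5.9]
gripper_width: 0.0131
```

```bash
python3 chk.py .563 .0188
```

```text
t 11.35 nose in jig x -5.9 y -0.4 z 19.9 mm w 0.013149498424921
to go (array([0.0057, 0.0003, 0.0003]), array([ 0.0023,  0.0004, -0.0016]))
F [-14.0234   1.0021   5.8631] T [0.19   2.2832 0.0005] v 0.012482213666177414
```

Call:
arm_command(commands=[{"dx":0.004,"dy":0,"dz":0.0012,"wx":0.001,"wy":-0.006,"wz":-0.001,"gripper":1},{"dx":0.004,"dy":0,"dz":0.001,"wx":0.001,"wy":-0.006,"wz":-0.001,"gripper":1}])

```text
t: 11.55
tcp_pos: [0.5592, 0.21, 0.019]
tool_rot: [0.028, 1.0, -0.001, -0.001]
ft_force: [-7.5, 0.4, -3.0]
gripper_width: 0.0135
```

```bash
python3 chk.py .563 .0188
```

```text
t 11.55 nose in jig x -4.0 y -0.5 z 20.2 mm w 0.013488862597273218
to go (array([ 0.0038,  0.0003, -0.0002]), array([ 0.0021, -0.0012, -0.0003]))
F [-7.5286  0.3659 -2.964 ] T [0.1861 1.2749 0.0129] v 0.03431234498535334
```

Call:
arm_command(commands=[{"dx":0.004,"dy":0,"dz":0.0006,"wx":0.001,"wy":-0.006,"wz":0,"gripper":1},{"dx":0.004,"dy":0,"dz":0.001,"wx":0.001,"wy":-0.006,"wz":0,"gripper":1}])

```text
t: 11.75
tcp_pos: [0.5608, 0.2099, 0.0186]
tool_rot: [0.028, 1.0, -0.001, -0.002]
ft_force: [-8.3, 0.6, 0.1]
gripper_width: 0.0131
```

```bash
python3 chk.py .563 .0188
```

```text
t 11.75 nose in jig x -2.4 y -0.4 z 19.5 mm w 0.013054079010008249
to go (array([0.0022, 0.0004, 0.0002]), array([ 0.002 , -0.0039, -0.0009]))
F [-8.2769  0.5968  0.0762] T [ 0.0849  1.4679 -0.0622] v 0.03669030878082898
```

Call:
arm_command(commands=[{"dx":0.004,"dy":0,"dz":0.001,"wx":0.001,"wy":-0.008,"wz":0,"gripper":1},{"dx":0.003,"dy":0,"dz":0.0006,"wx":0.001,"wy":-0.006,"wz":0,"gripper":1}])

```text
t: 11.95
tcp_pos: [0.5616, 0.2098, 0.0186]
tool_rot: [0.028, 1.0, -0.001, -0.002]
ft_force: [-9.0, 0.5, 3.3]
gripper_width: 0.0135
```

```bash
python3 chk.py .563 .0188
```

```text
t 11.95 nose in jig x -1.6 y -0.4 z 19.4 mm w 0.013518441916521786
to go (array([0.0014, 0.0005, 0.0002]), array([ 0.0019, -0.0042, -0.0014]))
F [-8.9607  0.5448  3.2533] T [0.0906 1.4795 0.0098] v 0.009225212276241384
```

Call:
arm_command(commands=[{"dx":0.004,"dy":0,"dz":0.001,"wx":0.001,"wy":-0.008,"wz":0,"gripper":1},{"dx":0.004,"dy":0,"dz":0.001,"wx":0.001,"wy":-0.006,"wz":0,"gripper":1}])

```text
t: 12.15
tcp_pos: [0.5629, 0.2097, 0.0187]
tool_rot: [0.028, 1.0, -0.001, -0.003]
ft_force: [-9.2, 0.9, -0.6]
gripper_width: 0.0138
```

```bash
python3 chk.py .563 .0188
```

```text
t 12.15 nose in jig x -0.3 y -0.4 z 19.4 mm w 0.013750423039106327
to go (array([0.0001, 0.0006, 0.0001]), array([ 0.0019, -0.0051, -0.0019]))
F [-9.2421  0.8799 -0.6267] T [ 0.1339  1.4944 -0.0071] v 0.03770975792158169
```

Call:
arm_command(commands=[{"dx":0.004,"dy":0,"dz":0.0008,"wx":0.001,"wy":-0.008,"wz":-0.001,"gripper":1},{"dx":0.004,"dy":0,"dz":0.0008,"wx":0.001,"wy":-0.006,"wz":-0.001,"gripper":1}])

```text
t: 12.35
tcp_pos: [0.5631, 0.2097, 0.0186]
tool_rot: [0.028, 1.0, -0.001, -0.004]
ft_force: [-13.0, 0.9, 4.2]
gripper_width: 0.0131
```

```bash
python3 chk.py .563 .0188
```

```text
t 12.35 nose in jig x -0.2 y -0.5 z 18.9 mm w 0.013064606108177262
to go (array([-0.0001,  0.0006,  0.0002]), array([ 0.002 , -0.0088, -0.0006]))
F [-13.0227   0.8627   4.2268] T [0.1735 1.9786 0.092 ] v 0.04627424097309624
```

Call:
arm_command(commands=[{"dx":0.004,"dy":0.0002,"dz":0.0005,"wx":0.002,"wy":-0.014,"wz":0,"gripper":1},{"dx":0.004,"dy":0.0002,"dz":0.0005,"wx":0.001,"wy":-0.01,"wz":0,"gripper":1}])

```text
t: 12.55
tcp_pos: [0.5631, 0.2097, 0.0186]
tool_rot: [0.028, 1.0, -0.001, -0.001]
ft_force: [-12.6, -0.9, 5.5]
gripper_width: 0.0133
```

```bash
python3 chk.py .563 .0188
```

```text
t 12.55 nose in jig x -0.1 y -0.4 z 19.6 mm w 0.013266946278580707
to go (array([-0.0001,  0.0006,  0.0002]), array([ 0.0018, -0.0025, -0.0015]))
F [-12.6068  -0.9444   5.5475] T [-0.1358  2.1113 -0.0043] v 0.008891185929918308
```

Call:
arm_command(commands=[{"dx":0.007,"dy":0,"dz":0.001,"wx":0.001,"wy":-0.012,"wz":-0.001,"gripper":1},{"dx":0.007,"dy":0,"dz":0.001,"wx":0.001,"wy":-0.01,"wz":-0.001,"gripper":1}])

```text
t: 12.75
tcp_pos: [0.5631, 0.2097, 0.0185]
tool_rot: [0.028, 1.0, -0.002, -0.006]
ft_force: [-21.3, 1.7, 9.8]
gripper_width: 0.0135
```

```bash
python3 chk.py .563 .0188
python3 - <<'E'
from h import *
cv2.imwrite("pics/top9.png",arm.capture('top')[:,:,::-1]);cv2.imwrite("pics/side9.png",arm.capture('side')[:,:,::-1])
a=cv2.imread("pics/side9.png")[125:185,250:340];b=cv2.imread("pics/top9.png")[125:215,215:275]
cv2.imwrite("pics/st9.png",np.hstack([np.pad(cv2.resize(a,(480,320),interpolation=2),((0,220),(0,0),(0,0))),cv2.resize(b,(320,540),interpolation=2)]))
s=arm.state();print(s['t'],s['ft_force'],s['tcp_pos'])
E
python3 snap.py w9
```

```text
t 12.75 nose in jig x -0.1 y -0.6 z 18.5 mm w 0.01353861192408361
to go (array([-0.0001,  0.0006,  0.0003]), array([ 0.0034, -0.0113, -0.0003]))
F [-21.2938   1.6894   9.7946] T [ 0.2018  3.5018 -0.0232] v 0.08507469677106161
12.85 [-22.5773   1.2133  10.1235] [0.5631 0.2097 0.0185]
12.85 [0.5631 0.2097 0.0185] [ 0.0283  0.9996 -0.0019 -0.0057] 0.007941236501917418
```

View pics/st9.png

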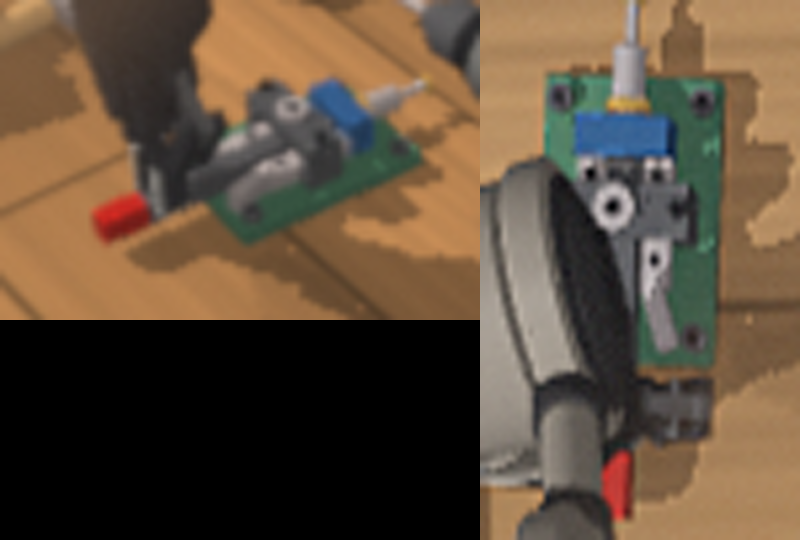

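View pics/w9.png

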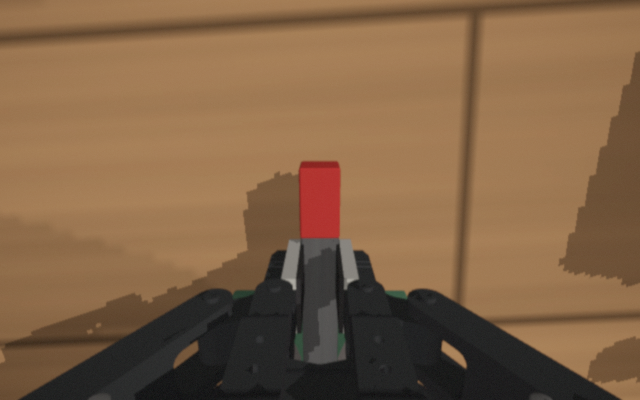

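The top view shows the bar's end against the blue stop, with the ejector rod pushed out behind it. The push is steady at about 22 N and the bar has not slipped in the grip. The tool is pitched nose-down by 0.011 rad, so I'll level it while keeping the push.

Call:
arm_command(commands=[{"dx":0.006,"dy":0.0003,"dz":0.0006,"wx":0.003,"wy":-0.02,"wz":0,"gripper":1},{"dx":0.006,"dy":0.0003,"dz":0.0006,"wx":0.002,"wy":-0.014,"wz":0,"gripper":1}])

```text
t: 13.1
tcp_pos: [0.5631, 0.2097, 0.0185]
tool_rot: [0.028, 1.0, -0.001, -0.001]
ft_force: [-19.3, -1.1, 9.7]
gripper_width: 0.0135
```

```bash
python3 chk.py .563 .0188
```

```text
t 13.1 nose in jig x -0.1 y -0.4 z 19.5 mm w 0.01346274131391623
to go (array([-0.0001,  0.0006,  0.0003]), array([ 0.0028, -0.0031, -0.0018]))
F [-19.3241  -1.1395   9.6837] T [-0.2079  3.018  -0.0713] v 0.005898837220836975
```

```bash
python3 snap.py w10
python3 - <<'E'
from h import *
cv2.imwrite("pics/top10.png",arm.capture('top')[125:215,215:275,::-1]);cv2.imwrite("pics/side10.png",arm.capture('side')[125:185,250:340,::-1])
a=cv2.imread("pics/side10.png");b=cv2.imread("pics/top10.png");w=cv2.imread("pics/w10.png")
cv2.imwrite("pics/st10.png",np.hstack([np.vstack([cv2.resize(a,(480,320),interpolation=2),cv2.resize(w[100:320,180:460],(480,220))]),cv2.resize(b,(320,540),interpolation=2)]))
E
python3 chk.py .563 .0188
```

```text
13.1 [0.5631 0.2097 0.0185] [ 0.0276  0.9996 -0.0014 -0.0015] 0.005898837220836975
t 13.25 nose in jig x -0.1 y -0.4 z 19.4 mm w 0.01318183727879176
to go (array([-0.0001,  0.0006,  0.0003]), array([ 0.0028, -0.0033, -0.0017]))
F [-18.321   -0.6223  10.3603] T [-0.1637  3.1342  0.0101] v 0.002019238123233078
```

View pics/st10.png

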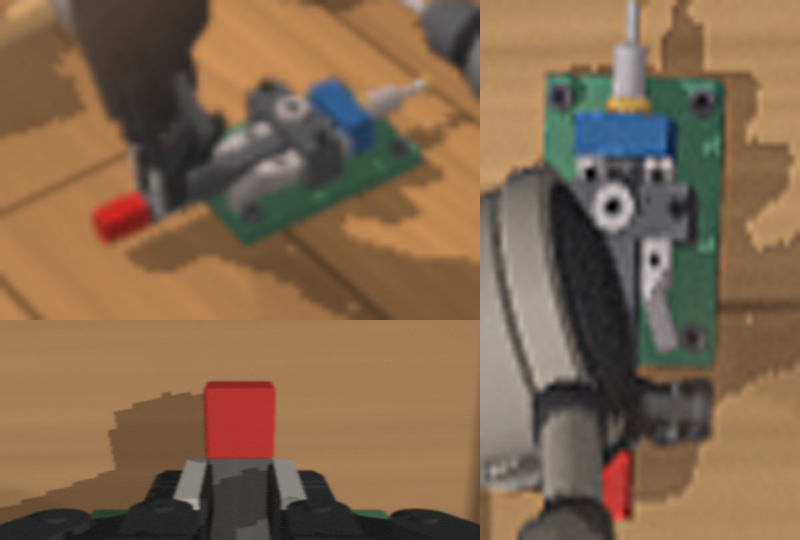

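The bar's dark end touches the blue stop, the ejector rod stands out behind it, and the painted end is outside the jig. The forces and the pose are steady, so I'm handing the job in.

Run:
```python
from bench import arm
print(arm.job_done()); s=arm.state(); print(s['t'],s['ft_force'],s['tcp_pos'],s['gripper_width'])
```

```text
the job is handed in; nothing more can be done
None
the job is handed in; nothing more can be done
```

The red-ended bar is in the jig channel, bare end first, with its end up against the blue stop. The arm is still gripping it and pushing. I slid it in under the bush in small steps and handed the job in at about 13.3 s.

- **At the stop:** the nose reads 0.1 mm from my measured stop position. Pushing harder, from 13 N up to 22 N, did not move it any further. The top view shows the ejector rod pushed out behind the stop.
- **Holding force:** the push is steady at about 18 N against the 9 N spring, and the bar presses lightly on the channel floor (about 10 N at the wrist). The bar has not slipped in the grip.
- **Flat and straight:** the tool is within about 0.003 rad of level and 0.002 rad of the channel direction. The nose is 0.4 mm off the centre line, within the ±1.5 mm clearance.
- **Contact on the way in:** the bar brushed a rail lightly (about 1 N) and pressed the floor with up to about 13 N as the arm gave under load; I corrected both. The highest wrist force I read was about 25 N.
- **Disagreements:** fitting the jig from the wrist camera put its height 5 mm low. The top camera was 2–4 mm off the wrist camera in position. I checked that offset against the gripped bar, and the stop contact agreed with the corrected position. The gripper also reads 13 mm open on the 16 mm bar; I did not find out why.

No move went near the other bar or the tools.

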